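# Run the dowels out of the dispenser

### The job

Push the tray fully home under the mouth of the dowel dispenser, then press the dispenser's lever down so that its lid lifts, and keep it down until all four dowels have rolled into the tray. Then ease the lever back up so that the lid closes gently without slamming. Do it with the fingertips only, through the tray and the lever: lift nothing, do not touch the lid or the dowels, and leave everything else on the desk where it is.

Things in the scene. Friction and masses are not known exactly. Their poses are not given: they have to be found in the camera images.
- dispenser: plywood dowel dispenser fixed to the desk, 176 mm deep, 132 wide, 108 high. Origin on the desk below the mouth, midway between the cheeks; +x to its rear (the way the tray is pushed in), +y to its left (lever side). Lip of the mouth 46 mm up. Runners 14 mm high reach forward to x = -0.116 and guide the tray with 4 mm side play
- tray: open aluminium tray, 145 mm long (x), 110 wide (y), 32 high, 3 mm walls, 0.2 to 0.35 kg, on the desk between the runners, pulled 40 to 75 mm out. Origin: centre of the underside, axes as the dispenser's; front wall at its x = -0.0725. Fully home its rear wall touches a fixed stop: its origin is then at x = -0.0275 in the dispenser's frame
- lever (a joint): lever on the left cheek, pivoted near the rear at dispenser (0.125, *, 0.096); rad, 0 = up (at rest), 0.29 = fully down. A spring lifts it back: about 2.6 N at the thumb plate when up, 4.2 N at the stop; left free, it snaps up and the lid slams
- lever_pad (a point): middle of the top of the lever's black ribbed thumb plate, 44 x 44 x 6 mm, outside the left cheek, at dispenser (-0.005, 0.100, 0.140) when up; pressed from above it sinks about 37 mm to its stop. The cheek beside it, 12 mm off the plate, is 108 mm high
- lid (a joint): top-hung steel flap that closes the mouth, linked to the lever by a short rod and crank; rad, 0 = closed, hanging; about 1 with the lever fully down, swung out and up to the front. It turns about 3.3 times as far and as fast as the lever. The dowels start to pass at about 0.5
- lid_edge (a point): middle of the lower edge of the lid, 40 mm below its hinge
- dowel_1: plain timber dowel, 16 mm in diameter, 90 mm long, 13 g, number 1 from the mouth in the chute; origin at its centre, y along it
- dowel_2: plain timber dowel, 16 mm in diameter, 90 mm long, 13 g, number 2 from the mouth in the chute; origin at its centre, y along it
- dowel_3: plain timber dowel, 16 mm in diameter, 90 mm long, 13 g, number 3 from the mouth in the chute; origin at its centre, y along it
- dowel_4: plain timber dowel, 16 mm in diameter, 90 mm long, 13 g, number 4 from the mouth in the chute; origin at its centre, y along it
- eraser: eraser in a card sleeve, 22x52x13 mm, loose, right of the tray; leave it alone. Origin: centre of the underside, as for all below
- timber_block_1: sawn timber block, 30x50x22 mm, loose, left of the tray; leave it alone
- drafting_weight: turned steel paper weight with a knob, 50 mm wide, 46 mm high, right of the dispenser; leave it alone
- tape_measure: pocket tape measure, 30x62x52 mm, loose; leave it alone

How it is judged:
On the way, in this order (a step that is already met when the one before it is completed fails the run):
1. the tray is fully home under the mouth, with the lid still closed (x of tray in the frame of dispenser above -0.034 m and value of joint lid below 0.1 rad), for 0.2 s.
2. all four dowels lie in the tray while the lever still holds the lid up (x of dowel_1 in the frame of tray between -0.07 and 0.07 m and y of dowel_1 in the frame of tray between -0.052 and 0.052 m and z of dowel_1 in the frame of tray between 0 and 0.034 m and x of dowel_2 in the frame of tray between -0.07 and 0.07 m and y of dowel_2 in the frame of tray between -0.052 and 0.052 m and z of dowel_2 in the frame of tray between 0 and 0.034 m and x of dowel_3 in the frame of tray between -0.07 and 0.07 m and y of dowel_3 in the frame of tray between -0.052 and 0.052 m and z of dowel_3 in the frame of tray between 0 and 0.034 m and x of dowel_4 in the frame of tray between -0.07 and 0.07 m and y of dowel_4 in the frame of tray between -0.052 and 0.052 m and z of dowel_4 in the frame of tray between 0 and 0.034 m and value of joint lid above 0.45 rad), for 0.2 s.
At the end, for the whole second after the job is handed in: the tray is home (within about 6 mm of its stop) and flat, all four dowels rest in it, the lid is closed (within 0.06 rad) and the lever is up (within 0.03 rad) (x of tray in the frame of dispenser above -0.034 m and x of dowel_1 in the frame of tray between -0.07 and 0.07 m and y of dowel_1 in the frame of tray between -0.052 and 0.052 m and z of dowel_1 in the frame of tray between 0 and 0.034 m and x of dowel_2 in the frame of tray between -0.07 and 0.07 m and y of dowel_2 in the frame of tray between -0.052 and 0.052 m and z of dowel_2 in the frame of tray between 0 and 0.034 m and x of dowel_3 in the frame of tray between -0.07 and 0.07 m and y of dowel_3 in the frame of tray between -0.052 and 0.052 m and z of dowel_3 in the frame of tray between 0 and 0.034 m and x of dowel_4 in the frame of tray between -0.07 and 0.07 m and y of dowel_4 in the frame of tray between -0.052 and 0.052 m and z of dowel_4 in the frame of tray between 0 and 0.034 m and value of joint lid below 0.06 rad and value of joint lever below 0.03 rad and angle between tray's own z axis and vertical below 0.05 rad and linear speed of each of dowel_1, dowel_2, dowel_3, dowel_4 below 0.03 m/s); the robot touches nothing.
It fails at once if the lid slams: it is within 0.4 rad of closed and closing faster than 4 rad/s (16 cm/s at its edge) (value of joint lid below 0.4 rad and velocity of joint lid below -4 rad/s).
It fails at once if the lid is lifted before the tray is home (value of joint lid above 0.25 rad and x of tray in the frame of dispenser below -0.04 m).
It fails at once if the tray is lifted or tipped (height (world z) of tray above 0.008 m or angle between tray's own z axis and vertical above 0.12 rad).
It fails at once if the robot touches the lid or a dowel (contact force between any of the arm, the fingers and lid above 0.5 N or contact force between the fingers and dowel_1 above 0.5 N or contact force between the fingers and dowel_2 above 0.5 N or contact force between the fingers and dowel_3 above 0.5 N or contact force between the fingers and dowel_4 above 0.5 N).
It fails at once if something else on the desk is moved by more than 15 mm (distance of any of eraser, timber_block_1, tape_measure from where it was at the start of the episode above 0.015 m).
It also fails if it takes over 48 s, if anything falls off the work surface, if the arm or the gripper's body presses on something with over 40 N, if the wrist force passes 120 N, or if a joint passes its speed limit or range.

### The arm

A 6-joint arm with a two-finger parallel gripper is mounted at the origin on the work surface; the furniture and walls round the work are solid. World frame = base frame: x ahead of the robot, y to its left, z up, the work surface at z = 0. Lengths are in m, angles in rad, forces in N, time in s.
With the tool pointing down it reaches from about 0.275 to 0.875 m from the base axis. Payload 12.5 kg.
Tool frame: the origin (TCP) lies at the very end of the fingers, on their centre line; the grasp point (between the pads) lies 19 mm behind it; z points along the fingers, y is the line along which they close (so a half turn about z gives the same grasp; the last joint's range is limited). The gripper opens to 85 mm and grips with 20 to 120 N. Pads are 22 mm wide; open, the fingers measure 114 mm over their backs; the gripper's body (76 mm by 85 mm) begins 54 mm behind the grasp point. The pads swing forward as they close: fully open they stand 13 mm farther back than shut.
Start: joints at [-1.337, 0.351, 1.652, -0, 1.139, -0.085], TCP at [0.172, -0.522, 0.231] pointing down, gripper open.
Joint ranges: [-2.75, 2.75], [-0.79, 2.1], [0.01, 2.65], [-1.57, 4.71], [0.07, 3.14], [-2.87, 2.87]. Speed limits (rad/s): [2.22, 2.22, 2.79, 3.14, 3.14, 3.14].

### API

Orientations are given as a unit quaternion [x, y, z, w].
In Python, from station import * gives the robot as it stands.
- The arm moves only by the tool servo_tool, never from a script. Its argument "targets" is one flat list of numbers, 5 for each row, row after row: the shift along the tool's x, y, z each as a share of 0.4 m, from -1 to 1, then the turn about the tool's z as a share of 45 degrees, from -1 to 1, then the closure, from -1 (fully open) to 1 (shut), so that 0 is half open. In form: [tx, ty, tz, turn, jaw, tx, ty, tz, turn, jaw, ...]. A call has 1 to 10 rows; each row is the pose to reach, as a shift and turn from the pose commanded when the call began, along the tool's axes at that moment; what a row does not reach only later rows make up. A row lasts 1/10 s, in which the tool goes at most 50 mm and 8.59 degrees, less where a joint would pass 70% of its speed; a pose out of reach is approached as far as the arm can. A call with a number of a shift or a turn outside -1 to 1 is refused whole. A call with a gripper value outside its range is refused whole. The fingers move at their own pace and stop on an object; "force" is the grip in N (left out, the last holds). Time passes only in rows, so rows that repeat a pose let the fingers close. It gives the time, the measured TCP pose, the force, the opening and the grip force at its end, in the units of the state.
- get_obs(): the state, without advancing time (a new reading comes with each control period).
- camera(name): name is "scene" or "side" or "wrist"; returns a dict with "frame" (480x640x3 uint8, blue, green, red), "intrinsics" (3x3 intrinsics, pixels), "position" and "orientation" of the camera in the world. Camera axes: x right, y down, z forward; pixel columns grow to the right and rows downward; lengths in m; the calibration is good to about 2 mm. A picture is of the moment at which its call begins. There is no depth.
- close_job(): hands the job in; it is judged then, once.
Trained networks look in a picture, given as the dict that the camera call returned (one of the last four; its "shot" number tells which), for a name from the list of things; names that differ only in an ending like _2 or _b are one class to them, and where a whole thing is asked for, a point or a joint stands for the part that bears it (a point fixed in the world has none). Each returns a list of dicts, best first, with "conf" (0 to 1); they miss things now and then, are a little off and sometimes report something else, mostly with a low value. They report only what shows in the picture. A call takes as long as a camera call.
- recognise(name, picture): "bbox" ([left, top, right, bottom] in pixels, round what is visible of it).
- trace(name, picture): "mask" (480x640 bool, what is visible of it) and "bbox" ([left, top, right, bottom] in pixels, round what is visible of it).
The state is a dict: "clock": time; "joints": joint angles; "qd": joint speeds; "effort": joint torques, N m; "tool_pos": TCP position; "tcp_rot": TCP orientation; "contact_force": force on the tool from outside, world axes, zero at the start; "ft_torque": the same for the moment, N m; "gripper_width": finger opening in m; "grip_force": force on a finger pad.
Only numpy, scipy, OpenCV 4.12 (cv2) and the standard library are available. Lean on these libraries where they do the work, as an engineer would, in place of code of your own. Each camera call takes 0.05 s, during which the arm holds its last target. There are 200 camera calls.

## Working session

There is one attempt and no reset: what is moved stays moved. The work goes in short steps, Python scripts to look and compute and a tool call to move; the robot and the scene stay as the last step left them, time stands still between calls to the robot, and variables do not carry over. Pictures are saved under pics/ and viewed, at most 10 in all, crops included, and the job is handed in when it is done.

Besides the shell and the picture viewer there is one more tool, called after "Emit:" by a JSON object that holds its "fn" and its "kwargs". servo_tool: Moves the arm, as the interface text tells. Shift numbers are shares of 0.4 m and turn numbers shares of 45 degrees, none past 1 either way. Its arguments: {"type":"object","properties":{"targets":{"type":"array"},"force":{"type":"number"}},"required":["targets"]}

```bash
mkdir -p pics; ls; cat > h.py <<'E'
from station import *
import numpy as np, cv2
from scipy.spatial.transform import Rotation as R
def proj(c,P):
    P=np.atleast_2d(P); r=R.from_quat(c["orientation"]).as_matrix()
    q=(P-np.array(c["position"]))@r; q=q@np.array(c["intrinsics"]).T
    return q[:,:2]/q[:,2:]
def ray(c,uv,z):
    r=R.from_quat(c["orientation"]).as_matrix()
    d=r@np.linalg.inv(np.array(c["intrinsics"]))@np.array([uv[0],uv[1],1.]); p=np.array(c["position"])
    return p+d*(z-p[2])/d[2]
E
python3 - <<'E'
from h import *
o=get_obs(); print(o)
ims=[]
for n in ["scene","side"]:
    c=camera(n); cv2.imwrite(f"pics/{n}1.png",c["frame"]); print(n,c["position"],c["orientation"],c["intrinsics"])
    for t in ["dispenser","tray","lever_pad","lid","timber_block_1","eraser","tape_measure","drafting_weight"]:
        print(t,[(np.round(d["bbox"]),round(d["conf"],2)) for d in recognise(t,c)[:2]])
E
```

```text
pics
{'clock': 0.0, 'joints': array([-1.33662405e+00,  3.51263507e-01,  1.65241498e+00, -3.39598817e-05,
        1.13908830e+00, -8.45915277e-02]), 'qd': array([ 6.60527055e-05,  3.56434325e-04, -3.89462144e-04,  4.79089605e-04,
       -8.49382820e-04, -1.09828935e-03]), 'effort': array([-9.58593955e-04, -5.06103086e+01, -2.91402018e+01, -7.53630638e-05,
        4.53734290e-03, -5.63990830e-05]), 'tool_pos': array([ 0.17231141, -0.52196912,  0.23074695]), 'tcp_rot': array([ 9.87324270e-01,  1.58714970e-01, -5.92406589e-05, -5.84271443e-04]), 'contact_force': array([-0.0344954 ,  0.01254984,  0.4947051 ]), 'ft_torque': array([ 0.0018489 , -0.02062222, -0.01962967]), 'grip_force': 0.0, 'gripper_width': 0.08546502168504937}
scene [ 0.26196422 -0.58652418  0.60704772] [ 0.84827384 -0.23163508  0.12782406 -0.45873488] [[461.47502177   0.         318.71839182]
 [  0.         461.47502177 240.13409621]
 [  0.           0.           1.        ]]
dispenser [(array([289., 201., 413., 316.]), 0.79)]
tray [(array([254., 259., 337., 319.]), 0.95)]
lever_pad [(array([287., 197., 360., 219.]), 0.59
[... 244 characters left out ...]
.89)]
drafting_weight [(array([372., 296., 400., 321.]), 0.76), (array([288., 200., 413., 318.]), 0.55)]
side [0.46402113 1.08103775 0.56942351] [-0.07401025  0.83738575 -0.5398418   0.04334084] [[545.37790931   0.         322.11489851]
 [  0.         545.37790931 235.50342584]
 [  0.           0.           1.        ]]
dispenser [(array([221., 212., 356., 296.]), 0.76)]
tray [(array([306., 254., 374., 301.]), 0.66)]
lever_pad [(array([233., 235., 313., 257.]), 0.94)]
lid [(array([289., 232., 317., 271.]), 0.79)]
timber_block_1 [(array([342., 297., 362., 322.]), 0.62)]
eraser []
tape_measure [(array([346., 328., 366., 368.]), 0.93), (array([342., 299., 359., 325.]), 0.48)]
drafting_weight []
```

```bash
python3 - <<'E'
import cv2
a=cv2.imread("pics/scene1.png")[180:355,190:430]; b=cv2.imread("pics/side1.png")[195:385,205:395]
cv2.imwrite("pics/a.png",cv2.resize(a,None,fx=3.3,fy=3.3,interpolation=2)); cv2.imwrite("pics/b.png",cv2.resize(b,None,fx=3.1,fy=3.1,interpolation=2))
E
```

```text
(no output)
```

View pics/a.png

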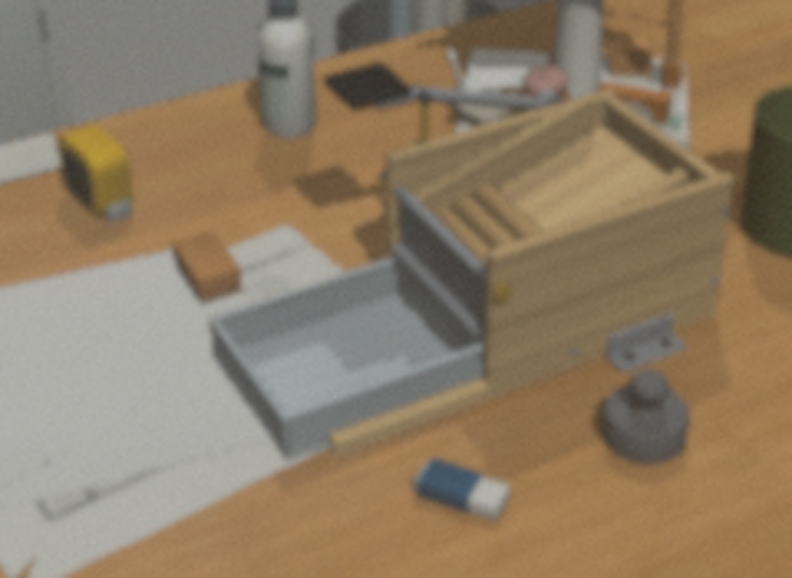

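View pics/b.png

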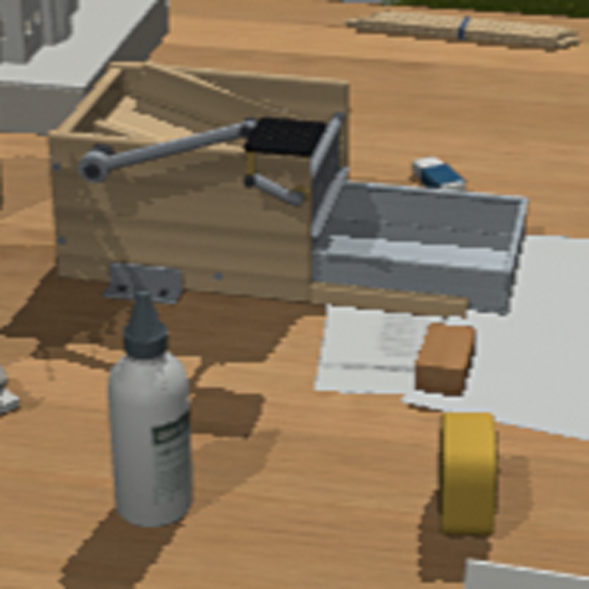

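The scene view shows the tray pulled out at about (215–290, 320–455) in the crop, with the eraser to the right and the timber block to the left. The side view shows the black pad at crop (288,135) and the lid closed. I'll fit the dispenser and tray poses from the corners.

```bash
cat > fit.py <<'E'
from h import *
from scipy.optimize import least_squares
S=camera("scene"); D=camera("side")
a=lambda u,v:(190+u/3.3,180+v/3.3); b=lambda u,v:(205+u/3.1,195+v/3.1)
# (cam, px, local as function of f(front x), t(tray x))
pts=[(S,a(490,258),lambda f,t:(f,-.066,.108)),(S,a(490,388),lambda f,t:(f,-.066,0)),(S,a(730,180),lambda f,t:(f+.176,-.066,.108)),
(S,a(390,157),lambda f,t:(f,.066,.108)),(S,a(368,86),lambda f,t:(-.005,.1,.14)),
(S,a(213,322),lambda f,t:(t-.0725,.055,.032)),(S,a(285,415),lambda f,t:(t-.0725,-.055,.032)),(S,a(290,455),lambda f,t:(t-.0725,-.055,0)),
(D,b(310,298),lambda f,t:(f,.066,0)),(D,b(58,275),lambda f,t:(f+.176,.066,0)),(D,b(52,137),lambda f,t:(f+.176,.066,.108)),(D,b(347,85),lambda f,t:(f,-.066,.108)),
(D,b(288,135),lambda f,t:(-.005,.1,.14)),(D,b(526,200),lambda f,t:(t-.0725,-.055,.032)),(D,b(510,310),lambda f,t:(t-.0725,.055,0))]
def W(p,l):
    c,s=np.cos(p[2]),np.sin(p[2]); return np.array([p[0]+c*l[0]-s*l[1],p[1]+s*l[0]+c*l[1],l[2]])
def res(p): return np.concatenate([proj(c,W(p,l(p[3],p[4])))[0]-np.array(u) for c,u,l in pts])
s=min((least_squares(res,[.5,-.2,y,0,-.08],loss="soft_l1") for y in (-1.5,-.7,0,.7,1.5,3)),key=lambda s:s.cost)
p=s.x; print("pose,f,t",p.round(4),"cost",s.cost); print(res(p).reshape(-1,2).round(1).tolist())
for n,l in [("pad",(-.005,.1,.14)),("trayfront",(p[4]-.0725,0,.02))]: print(n,W(p,l))
for n,c,z in [("timber_block_1",S,.011),("eraser",S,.006),("tape_measure",S,.026)]:
    d=recognise(n,c)[0]["bbox"]; w=ray(c,((d[0]+d[2])/2,(d[1]+d[3])/2),z); dd=w[:2]-p[:2]; cc,ss=np.cos(p[2]),np.sin(p[2])
    print(n,w.round(3),"local",(cc*dd[0]+ss*dd[1]).round(3),(-ss*dd[0]+cc*dd[1]).round(3))
np.save("p.npy",p)
E
python3 fit.py
```

```text
pose,f,t [ 0.6695  0.0642 -0.0197 -0.0115 -0.0668] cost 21.59797988520042
[[1.0, -0.3], [-0.6, 4.4], [2.1, -1.2], [-2.1, -1.8], [-0.6, -1.5], [-0.9, -1.6], [0.4, 1.8], [-0.4, 2.4], [0.4, 1.6], [0.1, 0.4], [-1.6, -1.7], [1.3, -2.7], [-0.2, -1.4], [-0.2, -1.1], [-1.4, 1.5]]
pad [0.66644751 0.16432691 0.14      ]
trayfront [0.5302104  0.06698895 0.02      ]
timber_block_1 [0.56  0.202 0.011] local -0.113 0.135
eraser [ 0.598 -0.067  0.006] local -0.069 -0.132
tape_measure [0.534 0.322 0.026] local -0.141 0.255
```

Emit:
{"fn": "servo_tool", "kwargs": {"targets": [0.56, -0.59, 0, 0.43, 1, 0.56, -0.59, 0, 0.43, 1, 0.56, -0.59, 0, 0.43, 1, 0.56, -0.59, 0, 0.43, 1, 0.56, -0.59, 0, 0.43, 1, 0.56, -0.59, 0, 0.43, 1, 0.56, -0.59, 0, 0.43, 1, 0.56, -0.59, 0, 0.43, 1, 0.56, -0.59, 0, 0.43, 1]}}

```text
clock: 2.05
tool_pos: [0.3114, -0.228, 0.2315]
tcp_rot: [1.0, -0.009, 0.0, 0.0]
contact_force: [-1.1, -0.0, -0.9]
gripper_width: -0.0003
grip_force: 0.0
```

Emit:
{"fn": "servo_tool", "kwargs": {"targets": [0.33, -0.75, 0, 0, 1, 0.33, -0.75, 0, 0, 1, 0.33, -0.75, 0, 0, 1, 0.33, -0.75, 0, 0, 1, 0.33, -0.75, 0, 0, 1, 0.33, -0.75, 0, 0, 1, 0.33, -0.75, 0, 0, 1, 0.33, -0.75, 0, 0, 1, 0.33, -0.75, 0, 0, 1]}}

```text
clock: 2.95
tool_pos: [0.449, 0.0687, 0.231]
tcp_rot: [1.0, -0.009, -0.0, 0.0]
contact_force: [-0.4, 0.2, 0.9]
gripper_width: 0.0002
grip_force: 0.0
```

```bash
python3 - <<'E'
from h import *
c=camera("wrist"); p=np.load("p.npy"); print(get_obs()["tool_pos"],c["position"])
im=c["frame"].copy()
cs,sn=np.cos(p[2]),np.sin(p[2])
def L(l): return proj(c,[p[0]+cs*l[0]-sn*l[1],p[1]+sn*l[0]+cs*l[1],l[2]])[0]
f,t=p[3],p[4]
def poly(ls,col): cv2.polylines(im,[np.int32([L(l) for l in ls])],True,col,1)
poly([(f,-.066,.108),(f,.066,.108),(f+.176,.066,.108),(f+.176,-.066,.108)],(0,0,255))
poly([(t-.0725,-.055,.032),(t-.0725,.055,.032),(t+.0725,.055,.032),(t+.0725,-.055,.032)],(0,255,0))
poly([(-.027,.078,.14),(-.027,.122,.14),(.017,.122,.14),(.017,.078,.14)],(255,0,255))
cv2.imwrite("pics/w1.png",im); cv2.imwrite("pics/w1raw.png",c["frame"])
E
```

```text
[0.4487575 0.0683194 0.2310283] [0.52330937 0.06763371 0.37564028]
```

View pics/w1.png

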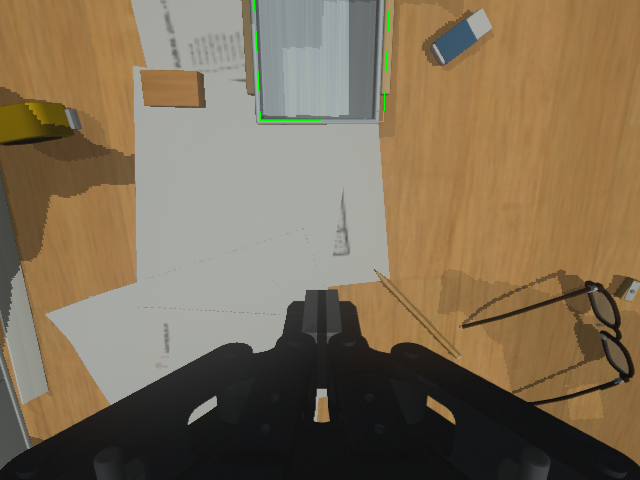

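The fit matches the wrist view to within a few pixels: tray front edge at row ~123, columns 257–381, so it sits about 3 mm further to +y than fitted. Next I descend in front of it.

Emit:
{"fn": "servo_tool", "kwargs": {"targets": [0.05, -0.005, 0.1, 0, 1, 0.1, -0.005, 0.22, 0, 1, 0.1, -0.005, 0.34, 0, 1, 0.1, -0.005, 0.46, 0, 1, 0.1, -0.005, 0.535, 0, 1, 0.1, -0.005, 0.535, 0, 1]}}

```text
clock: 3.6
tool_pos: [0.4865, 0.069, 0.0143]
tcp_rot: [1.0, -0.011, -0.003, 0.0]
contact_force: [0.3, -0.4, 0.3]
gripper_width: 0.0001
grip_force: 0.0
```

Emit:
{"fn": "servo_tool", "kwargs": {"targets": [0.03, 0, 0, 0, 1, 0.05, 0, 0, 0, 1, 0.07, 0, 0, 0, 1, 0.085, 0, 0, 0, 1, 0.1, 0, 0, 0, 1, 0.115, 0, 0, 0, 1, 0.13, 0, 0, 0, 1, 0.145, 0, 0, 0, 1]}}

```text
clock: 4.4
tool_pos: [0.5471, 0.0697, 0.0173]
tcp_rot: [1.0, -0.009, -0.0, 0.0]
contact_force: [-4.5, -0.0, 2.6]
gripper_width: 0.0003
grip_force: 1.8
```

Emit:
{"fn": "servo_tool", "kwargs": {"targets": [0.01, 0, 0, 0, 1, 0.015, 0, 0, 0, 1, 0.02, 0, 0, 0, 1, 0.025, 0, 0, 0, 1]}}

```text
clock: 4.8
tool_pos: [0.5568, 0.0695, 0.0172]
tcp_rot: [1.0, -0.009, -0.0, 0.0]
contact_force: [-1.5, -0.8, 0.2]
gripper_width: -0.0001
grip_force: 1.0
```

Emit:
{"fn": "servo_tool", "kwargs": {"targets": [0.005, 0, 0, 0, 1, 0.01, 0, 0, 0, 1, 0.01, 0, 0, 0, 1]}}

```text
clock: 5.1
tool_pos: [0.5593, 0.0694, 0.017]
tcp_rot: [1.0, -0.009, -0.002, 0.0]
contact_force: [-10.2, 1.0, 6.8]
gripper_width: 0.0001
grip_force: 5.2
```

Emit:
{"fn": "servo_tool", "kwargs": {"targets": [0.005, 0, 0, 0, 1, 0.005, 0, 0, 0, 1]}}

```text
clock: 5.3
tool_pos: [0.5593, 0.0694, 0.0168]
tcp_rot: [1.0, -0.009, -0.004, 0.0]
contact_force: [-19.6, 0.2, 13.8]
gripper_width: -0.0001
grip_force: 10.0
```

Emit:
{"fn": "servo_tool", "kwargs": {"targets": [-0.05, 0, 0, 0, 1, -0.1, 0, -0.05, 0, 1, -0.1, 0, -0.17, 0, 1, -0.1, 0, -0.29, 0, 1, -0.1, 0, -0.41, 0, 1, -0.05, -0.1, -0.46, 0, 1, 0, -0.2, -0.46, 0, 1, 0.1, -0.247, -0.46, 0, 1, 0.18, -0.247, -0.46, 0, 1, 0.18, -0.247, -0.46, 0, 1]}}

```text
clock: 6.3
tool_pos: [0.6396, 0.1672, 0.2008]
tcp_rot: [1.0, -0.009, 0.001, -0.0]
contact_force: [-0.8, -0.7, -0.6]
gripper_width: -0.0002
grip_force: 0.0
```

```bash
python3 - <<'E'
from h import *
o=get_obs(); print(o["tool_pos"]); p=np.load("p.npy"); cs,sn=np.cos(p[2]),np.sin(p[2])
out=[]
for n,(x0,y0,x1,y1),k in [("wrist",(0,0,640,480),.6),("scene",(230,180,430,330),2),("side",(200,190,400,340),2)]:
    c=camera(n); im=c["frame"].copy()
    def L(l): return proj(c,[p[0]+cs*l[0]-sn*l[1],p[1]+sn*l[0]+cs*l[1],l[2]])[0]
    for ls,col in [([(-.027,.078,.14),(-.027,.122,.14),(.017,.122,.14),(.017,.078,.14)],(255,0,255)),([(-.1,-.055,.032),(-.1,.055,.032),(.045,.055,.032),(.045,-.055,.032)],(0,255,0))]:
        cv2.polylines(im,[np.int32([L(l) for l in ls])],True,col,1)
    out.append(cv2.resize(im[y0:y1,x0:x1],(400,300),interpolation=2))
    for t in ["tray","lever_pad"]:
        print(n,t,[(np.round(d["bbox"]),round(d["conf"],2)) for d in recognise(t,c)[:1]])
out.append(out[0]*0)
cv2.imwrite("pics/m2.png",np.vstack([np.hstack(out[:2]),np.hstack(out[2:])]))
E
```

```text
[0.63957091 0.16717379 0.20081828]
wrist tray [(array([362., 204., 494., 290.]), 0.75)]
wrist lever_pad [(array([283.,   2., 368., 248.]), 0.97)]
scene tray [(array([272., 258., 336., 311.]), 0.67)]
scene lever_pad [(array([287., 199., 359., 221.]), 0.73)]
side tray [(array([307., 254., 354., 292.]), 0.6)]
side lever_pad [(array([234., 234., 310., 256.]), 0.78)]
```

View pics/m2.png

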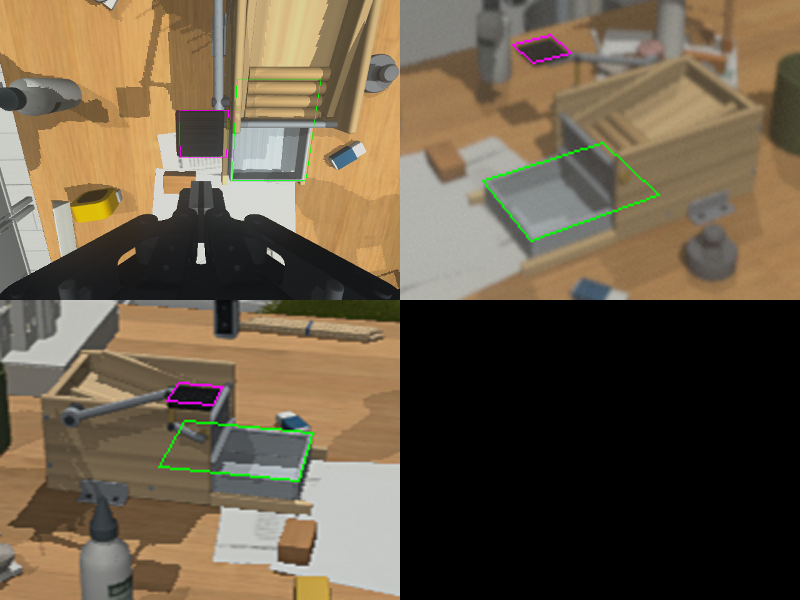

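Emit:
{"fn": "servo_tool", "kwargs": {"targets": [0.04, 0, 0.05, 0, 1, 0.062, 0, 0.11, 0, 1, 0.062, 0, 0.14, 0, 1, 0.062, 0, 0.14, 0, 1]}}

```text
clock: 7.15
tool_pos: [0.6602, 0.1661, 0.1435]
tcp_rot: [1.0, -0.01, -0.002, 0.0]
contact_force: [-0.8, 0.6, 0.1]
gripper_width: 0.0002
grip_force: 0.0
```

Emit:
{"fn": "servo_tool", "kwargs": {"targets": [0, 0, 0.01, 0, 1, 0, 0, 0.02, 0, 1, 0, 0, 0.03, 0, 1, 0, 0, 0.04, 0, 1, 0, 0, 0.05, 0, 1, 0, 0, 0.06, 0, 1, 0, 0, 0.07, 0, 1, 0, 0, 0.08, 0, 1, 0, 0, 0.09, 0, 1, 0, 0, 0.09, 0, 1]}}

```text
clock: 8.15
tool_pos: [0.661, 0.1663, 0.1084]
tcp_rot: [1.0, -0.009, -0.001, 0.0]
contact_force: [-5.9, 1.3, 4.3]
gripper_width: 0.0004
grip_force: 3.0
```

Emit:
{"fn": "servo_tool", "kwargs": {"targets": [0, 0, 0.006, 0, 1, 0, 0, 0.006, 0, 1, 0, 0, 0.006, 0, 1, 0, 0, 0.006, 0, 1, 0, 0, 0.006, 0, 1, 0, 0, 0.006, 0, 1, 0, 0, 0.006, 0, 1, 0, 0, 0.006, 0, 1]}}

```text
clock: 8.95
tool_pos: [0.6612, 0.1663, 0.1068]
tcp_rot: [1.0, -0.009, -0.0, 0.0]
contact_force: [-4.7, 0.2, 4.4]
gripper_width: 0.0001
grip_force: 3.0
```

```bash
python3 - <<'E'
from h import *
o=get_obs(); print(o["tool_pos"],o["contact_force"])
out=[]
for n,(x0,y0,x1,y1) in [("wrist",(240,0,560,240)),("scene",(230,180,430,330)),("side",(200,190,400,340))]:
    c=camera(n); im=c["frame"]
    out.append(cv2.resize(im[y0:y1,x0:x1],(400,300),interpolation=2))
    print(n,[(np.round(d["bbox"]),round(d["conf"],2)) for d in recognise("dowel_1",c)[:6]])
out.append(out[0]*0)
cv2.imwrite("pics/m3.png",np.vstack([np.hstack(out[:2]),np.hstack(out[2:])]))
E
```

```text
[0.66118453 0.16632396 0.10680832] [-4.65252396  0.22181749  4.44523865]
wrist [(array([394., 311., 525., 338.]), 0.69)]
scene [(array([290., 275., 314., 296.]), 0.69), (array([287., 275., 304., 298.]), 0.62), (array([323., 280., 335., 284.]), 0.43), (array([296., 234., 339., 284.]), 0.42)]
side [(array([338., 263., 345., 275.]), 0.48), (array([305., 263., 316., 276.]), 0.48), (array([343., 266., 350., 279.]), 0.42)]
```

View pics/m3.png

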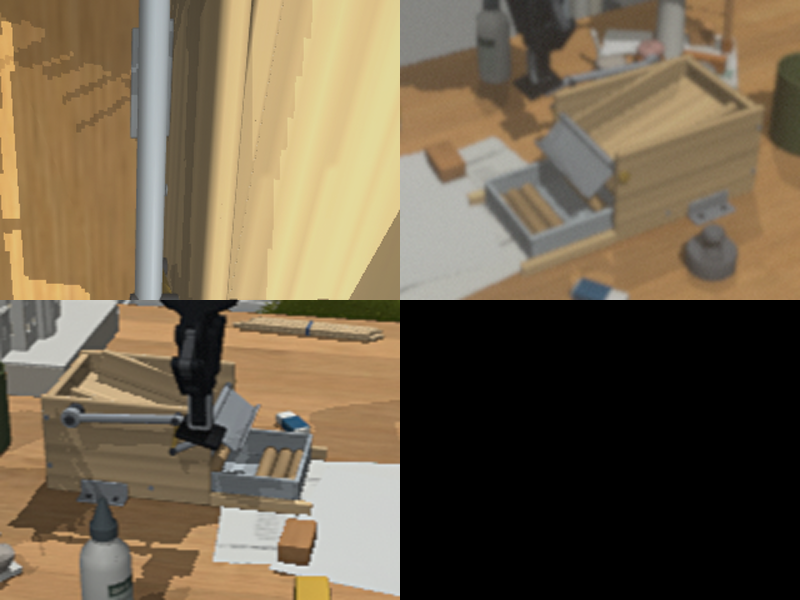

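The lid is up and the chute is empty. Three dowels lie at the tray's front (side crop 265–300, 460) and the fourth is near the mouth at (222, 457). I'll hold a little longer and zoom in on the fourth.

Emit:
{"fn": "servo_tool", "kwargs": {"targets": [0, 0, 0, 0, 1, 0, 0, 0, 0, 1, 0, 0, 0, 0, 1, 0, 0, 0, 0, 1, 0, 0, 0, 0, 1, 0, 0, 0, 0, 1, 0, 0, 0, 0, 1, 0, 0, 0, 0, 1, 0, 0, 0, 0, 1, 0, 0, 0, 0, 1]}}

```text
clock: 10.25
tool_pos: [0.6612, 0.1663, 0.1068]
tcp_rot: [1.0, -0.009, -0.0, 0.0]
contact_force: [-6.2, 0.5, 6.1]
gripper_width: 0.0003
grip_force: 3.0
```

```bash
python3 - <<'E'
from h import *
p=np.load("p.npy"); cs,sn=np.cos(p[2]),np.sin(p[2])
out=[]
for n,(x0,y0,x1,y1) in [("scene",(265,225,355,315)),("side",(285,225,375,315))]:
    c=camera(n); im=c["frame"]
    out.append(cv2.resize(im[y0:y1,x0:x1],(400,400),interpolation=2))
    def L(l): return proj(c,[p[0]+cs*l[0]-sn*l[1],p[1]+.002+sn*l[0]+cs*l[1],l[2]])[0]
    for x in (-.087,-.071,-.055,-.04,0,.03):   # dowel axis on the tray floor: ends y=+-.045
        print(n,x,[(((L((x,y,.011))-[x0,y0])*400/90)).round() for y in (.045,-.045)])
cv2.imwrite("pics/m4.png",np.hstack(out))
E
```

```text
scene -0.087 [array([ 62., 238.]), array([151., 348.])]
scene -0.071 [array([ 93., 228.]), array([183., 337.])]
scene -0.055 [array([123., 218.]), array([214., 325.])]
scene -0.04 [array([151., 209.]), array([244., 314.])]
scene 0 [array([224., 185.]), array([320., 287.])]
scene 0.03 [array([277., 167.]), array([375., 267.])]
side -0.087 [array([259., 277.]), array([288., 187.])]
side -0.071 [array([225., 273.]), array([256., 184.])]
side -0.055 [array([191., 270.]), array([224., 181.])]
side -0.04 [array([159., 266.]), array([194., 178.])]
side 0 [array([ 76., 258.]), array([116., 171.])]
side 0.03 [array([ 13., 251.]), array([ 57., 165.])]
```

View pics/m4.png

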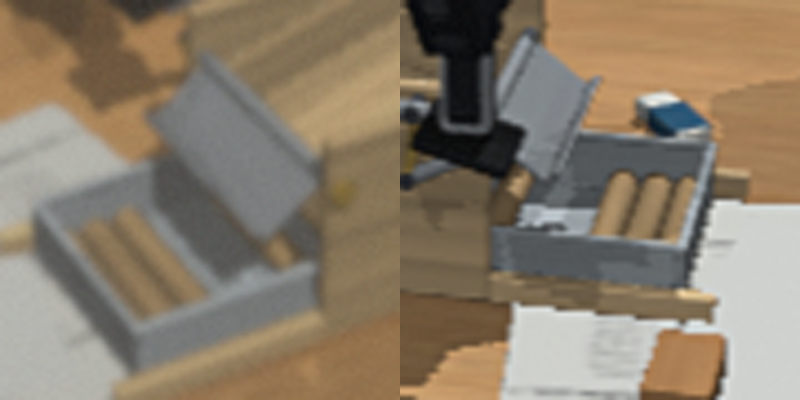

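All four dowels are in the tray. Three sit at the front (dispenser x ≈ -0.087, -0.071 and -0.055). The fourth lies on the tray floor at x ≈ 0, and both views agree on that. Now I ease the lever up slowly.

Emit:
{"fn": "servo_tool", "kwargs": {"targets": [0, 0, -0.005, 0, 1, 0, 0, -0.01, 0, 1, 0, 0, -0.015, 0, 1, 0, 0, -0.02, 0, 1, 0, 0, -0.025, 0, 1, 0, 0, -0.03, 0, 1, 0, 0, -0.035, 0, 1, 0, 0, -0.04, 0, 1, 0, 0, -0.045, 0, 1, 0, 0, -0.05, 0, 1]}}

```text
clock: 11.35
tool_pos: [0.6615, 0.1663, 0.127]
tcp_rot: [1.0, -0.009, 0.0, -0.0]
contact_force: [1.6, 0.5, 2.9]
gripper_width: 0.0002
grip_force: 1.3
```

Emit:
{"fn": "servo_tool", "kwargs": {"targets": [0, 0, -0.005, 0, 1, 0, 0, -0.01, 0, 1, 0, 0, -0.015, 0, 1, 0, 0, -0.02, 0, 1, 0, 0, -0.025, 0, 1, 0, 0, -0.03, 0, 1, 0, 0, -0.035, 0, 1, 0, 0, -0.04, 0, 1, 0, 0, -0.045, 0, 1, 0, 0, -0.05, 0, 1]}}

```text
clock: 12.35
tool_pos: [0.6612, 0.1663, 0.1468]
tcp_rot: [1.0, -0.009, -0.0, 0.0]
contact_force: [-0.4, -0.8, 0.5]
gripper_width: 0.0001
grip_force: 0.0
```

Emit:
{"fn": "servo_tool", "kwargs": {"targets": [0, 0, -0.005, 0, 1, 0, 0, -0.01, 0, 1, 0, 0, -0.015, 0, 1, 0, 0, -0.03, 0, 1, 0, 0, -0.05, 0, 1, 0, 0, -0.09, 0, 1, 0, 0, -0.15, 0, 1, 0, 0, -0.2, 0, 1, 0, 0, -0.2, 0, 1, 0, 0, -0.2, 0, 1]}}

```text
clock: 13.35
tool_pos: [0.6615, 0.1663, 0.2275]
tcp_rot: [1.0, -0.009, 0.0, -0.0]
contact_force: [0.3, -0.1, -0.7]
gripper_width: 0.0001
grip_force: 0.0
```

```bash
python3 - <<'E'
from h import *
o=get_obs(); print(o["tool_pos"],o["contact_force"])
out=[]
for n,(x0,y0,x1,y1) in [("scene",(265,195,385,315)),("side",(255,205,375,325))]:
    c=camera(n)
    out.append(cv2.resize(c["frame"][y0:y1,x0:x1],(400,400),interpolation=2))
cv2.imwrite("pics/m5.png",np.hstack(out))
E
```

```text
[0.66151247 0.16629704 0.22748776] [ 0.3336496  -0.10554561 -0.71950278]
```

View pics/m5.png

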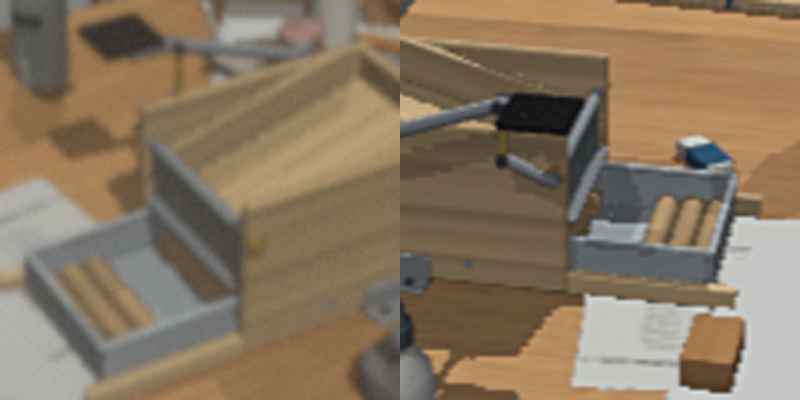

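The lid is closed, the lever is up at (540,112) and the tray is home. Three dowels lie at the front, and the fourth is on the tray floor beneath the lid at (190,265). Handing in.

```bash
python3 -c "
from station import *
print(close_job())"
```

```text
the job is handed in; nothing more can be done
None
```

The job is handed in: the tray is against its stop, all four dowels are in it, and the lever was eased up at about 2 cm/s with the lid closed and nothing else visibly moved, though the station returned no verdict.

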